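Stock the pantry caddy with its canisters

ROBOT

A 6-joint arm with a two-finger parallel gripper is mounted at the origin on the work surface. World frame = base frame: x ahead of the robot, y to its left, z up, the work surface at z = 0. Lengths are in m, angles in rad, forces in N, time in s.
With the tool pointing down it reaches from about 0.325 to 0.925 m from the base axis. Payload 3.1 kg.
Tool frame: the origin (TCP) lies on the centre line of the jaws, within the pads' length; the fingertips stand 11 mm ahead of it and the grasp point (between the pads) lies 8 mm behind it (robot.tips_ahead is the distance from the TCP to the fingertips, in m); z points along the fingers, y is the line along which they close (so a half turn about z gives the same grasp; the last joint's range is limited). The gripper opens to 85 mm and grips with 20 to 120 N. Pads are 22 mm wide; open, the fingers measure 114 mm over their backs; the gripper's body (76 mm by 85 mm) begins 54 mm behind the grasp point. The pads swing forward as they close: fully open they stand 13 mm farther back than shut.
Start: joints at [1.12, 0.217, 1.613, -0, 1.311, -0.112], TCP at [0.208, 0.589, 0.242] pointing down, gripper open.
Joint ranges: [-2.75, 2.75], [-0.78, 2.1], [0.31, 2.55], [-1.13, 4.27], [0.13, 2.63], [-2.58, 2.58]. Speed limits (rad/s): [2.79, 2.79, 3.14, 3.14, 3.14, 3.14].

INTERFACE

Orientations are given as a unit quaternion [x, y, z, w].
In Python, from rig import telemetry, get_image, get_calibration, order, finder, robot gives the robot as it stands. The module is installed in compiled form; this text tells all that it offers.
- The arm moves only by the shell command python3 -m creep 'ROWS' [FORCE]. ROWS is JSON, a list of rows, each an object with "slide": the shift along the tool's x, y, z in m, a list of three; "rotation": the turn, a rotation vector about the tool's x, y, z in rad, a list of three; "jaw": the opening, from -1 (shut) to 1 (fully open). In form: [{"slide": [x, y, z], "rotation": [wx, wy, wz], "jaw": jaw}, ...]. A call has 1 to 12 rows; each row is the pose to reach, as a shift and turn from the pose commanded when the call began, along the tool's axes at that moment; what a row does not reach only later rows make up. A row lasts 1/10 s, in which the tool goes at most 50 mm and 8.59 degrees, less where a joint would pass 70% of its speed; a pose out of reach is approached as far as the arm can. A call with a gripper value outside its range is refused whole. The fingers move at their own pace and stop on an object; FORCE is the grip in N (left out, the last holds). Time passes only in rows, so rows that repeat a pose let the fingers close. It gives the time, the measured TCP pose, the force, the opening and the grip force at its end, in the units of the state.
- telemetry.state(): the state, without advancing time (a new reading comes with each control period).
- get_image(name): name is "scene" or "top" or "wrist"; returns the picture (420x560x3 uint8, red, green, blue); there is no depth.
- get_calibration(name): a dict with "fx", "fy", "cx", "cy" (pixels), "pose" (4x4, takes a point from camera to world coordinates). Camera axes: x right, y down, z forward; pixel columns grow to the right and rows downward; lengths in m; the calibration is good to about 2 mm. The wrist camera is an equidistant fisheye: a pixel r from the principal point sees the ray r / f radians off the axis. A picture is of the moment at which its call begins: read the wrist's pose just before it. get_calibration takes no time and is no camera call; for the wrist camera it gives the pose at the moment of the call.
- order.hand_in(): hands the job in; it is judged then, once.
Trained networks look in the newest picture that a camera, given by its name, has taken for a name from the list of things; names that differ only in an ending like _2 or _b are one class to them, and where a whole thing is asked for, a point or a joint stands for the part that bears it (a point fixed in the world has none). Each returns a list of dicts, best first, with "confidence" (0 to 1); they miss things now and then, are a little off and sometimes report something else, mostly with a low value. They report only what shows in the picture. A call takes as long as a camera call. They do not tell look-alikes from the thing itself.
- finder.boxes_of(camera, target): "rect" ([left, top, width, height] in pixels, round what is visible of it).
- finder.trace(camera, target): "pixels" (420x560 bool, what is visible of it) and "rect" ([left, top, width, height] in pixels, round what is visible of it).
The state is a dict: "time": time; "joints": joint angles; "joint_vel": joint speeds; "effort": joint torques, N m; "ee_pos": TCP position; "orientation": TCP orientation; "ft_force": force on the tool from outside, world axes, zero at the start; "ft_torque": the same for the moment, N m; "finger_gap": opening from 0.0 (shut) to 1.0 (fully open); "grasp_force": force on a finger pad.
Only numpy, scipy, OpenCV 4.12 (cv2) and the standard library are available. Lean on these libraries where they do the work, as an engineer would, in place of code of your own. Each camera call takes 0.05 s, during which the arm holds its last target. There are 200 camera calls.

TASK

First lift the wooden guard rail level out of the two U brackets of the caddy, both ends together, and lay it lengthwise along the middle of the cork mat before moving any canister. Then stand the three round lidded canisters upright in the caddy, each fully down in the well of its own size (large, medium, small). Keep the canisters upright on the way, and leave the square tin and the open tumbler where they stand.

Things in the scene. Friction and masses are not known exactly. Their poses are not given: they have to be found in the camera images.
- can_large: large round canister: brushed steel with a dark wood lid of the same width, 58 mm in diameter, 90 mm tall to the lid's top face, plus a 12 mm wide, 10 mm high steel knob at the lid's centre. The lid is fixed on. Loose, stands upright. Origin at the centre of its underside, z up; its yaw means nothing.
- can_medium: medium round canister: brushed steel with a dark wood lid of the same width, 46 mm in diameter, 80 mm tall to the lid's top face, plus a 12 mm wide, 10 mm high steel knob at the lid's centre. The lid is fixed on. Loose, stands upright. Origin at the centre of its underside, z up; its yaw means nothing.
- can_small: small round canister: brushed steel with a dark wood lid of the same width, 34 mm in diameter, 70 mm tall to the lid's top face, plus a 12 mm wide, 10 mm high steel knob at the lid's centre. The lid is fixed on. Loose, stands upright. Origin at the centre of its underside, z up; its yaw means nothing.
- insert_large: pale wooden insert fixed in the caddy, 84 x 84 x 14 mm, with a round dark-floored well 74 mm in diameter, 10 mm deep, in its middle: for the large canister. Origin at the centre of its underside, 6 mm above the counter; the well's floor is 4 mm above the origin. x across, y along the caddy. The caddy: fixed dark wooden tray 98 (x) x 270 (y) mm, 28 mm high, walls 6 mm.
- insert_medium: pale wooden insert fixed in the caddy, 84 x 84 x 14 mm, with a round dark-floored well 62 mm in diameter, 10 mm deep, in its middle: for the medium canister. Origin at the centre of its underside, 6 mm above the counter; the well's floor is 4 mm above the origin. x across, y along the caddy. The inserts lie in a row along y at 86 mm pitch, in any order, centred in the caddy.
- insert_small: pale wooden insert fixed in the caddy, 84 x 84 x 14 mm, with a round dark-floored well 50 mm in diameter, 10 mm deep, in its middle: for the small canister. Origin at the centre of its underside, 6 mm above the counter; the well's floor is 4 mm above the origin. x across, y along the caddy.
- rail: loose brown wooden bar, 316 long (y) x 16 wide (x) x 18 mm high. Origin at the middle of its underside, under its centre of mass. Starts above the caddy's midline, 38 mm above the counter, in two open-topped steel U brackets, one outside each short end of the caddy, 143 mm from the caddy's centre, 14 mm thick; slot 24 mm wide, slot floor 38, prong tops 62 mm above the counter.
- mat: flat rectangular cork mat, 360 mm long (its y), 100 mm wide (x), 4 mm thick, fixed on the counter. Origin at the centre of its underside.
- square_tin: look-alike that does not belong: square tin of the same steel with a dark wood lid and steel knob, 46 x 46 mm, 80 mm tall plus the 10 mm knob. Loose. Origin at the centre of its underside.
- tumbler: look-alike that does not belong: open round steel tumbler without a lid, about 58 mm wide at the rim, 90 mm tall, hollow, slightly narrower at the foot. Loose. Origin at the centre of its underside.
There are look-alikes about, which are no part of the job. What is shaped like the can_small but red is not meant.

How it is judged:
On the way:
1. the rail lies released on the mat, along it, while all three canisters are still within 30 mm of where they started (x of rail in the frame of mat between -0.025 and 0.025 m and y of rail in the frame of mat between -0.025 and 0.025 m and z of rail in the frame of mat below 0.014 m and angle between the y axis of rail and the y axis of mat, either way round below 0.12 rad and linear speed of rail below 0.02 m/s and contact force between rail and the fingers below 0.1 N and distance of each of can_large, can_medium, can_small from where it was at the start of the episode below 0.03 m), for 0.2 s.
At the end, for the whole second after the job is handed in: Rail flat on the mat: middle within 25 mm across and along of the mat's centre, within 7 deg of its length. Each canister in its own well: within 10 mm of centre, bottom within 3 mm of the floor, upright within 4.5 deg. Tin and tumbler upright, within 30 mm of their start. All released, at rest (x of rail in the frame of mat between -0.025 and 0.025 m and y of rail in the frame of mat between -0.025 and 0.025 m and z of rail in the frame of mat below 0.014 m and angle between the y axis of rail and the y axis of mat, either way round below 0.12 rad and linear speed of each of rail, can_large, can_medium, can_small below 0.02 m/s and contact force between each of rail, can_large, can_medium, can_small and the fingers below 0.1 N and horizontal distance between can_large and insert_large below 0.01 m and z of can_large in the frame of insert_large below 0.007 m and angle between each of can_large, can_medium, can_small's own z axis and vertical below 0.08 rad and horizontal distance between can_medium and insert_medium below 0.01 m and z of can_medium in the frame of insert_medium below 0.007 m and horizontal distance between can_small and insert_small below 0.01 m and z of can_small in the frame of insert_small below 0.007 m and distance of each of square_tin, tumbler from where it was at the start of the episode below 0.03 m and angle between each of square_tin, tumbler's own z axis and vertical below 0.15 rad); the robot touches nothing.
It fails at once if the square tin is shifted by more than 30 mm or lifted (distance of square_tin from where it was at the start of the episode above 0.03 m).
It fails at once if the open tumbler is shifted by more than 30 mm or lifted (distance of tumbler from where it was at the start of the episode above 0.03 m).
It fails at once if a canister is tipped by more than about 35 degrees (angle between any of can_large, can_medium, can_small's own z axis and vertical above 0.6 rad).
It fails at once if the rail is tipped end to end by more than about 17 degrees: its ends must come out of the brackets together (angle between rail's own y axis and vertical below 1.27 rad or angle between rail's own y axis and vertical above 1.87 rad).
It also fails if it takes over 120 s, if anything falls off the work surface, if the arm or the gripper's body presses on something with over 40 N, if the wrist force passes 120 N, or if a joint passes its speed limit or range.

## Working session

There is one attempt and no reset: what is moved stays moved. The work goes in short steps, Python scripts to look and compute and a shell command to move; the robot and the scene stay as the last step left them, time stands still between calls to the robot, and variables do not carry over. Pictures are saved under pics/ and viewed, at most 17 in all, crops included, and the job is handed in when it is done.

```bash
mkdir -p pics
python3 - <<'E'
from rig import telemetry,get_image,get_calibration,finder
import cv2,numpy as np
for n in ("scene","top"):
    cv2.imwrite(f"pics/{n}0.png",get_image(n)[:,:,::-1])
    c=get_calibration(n);print(n,c['fx'],c['cx'],c['cy'],np.round(c['pose'],3).tolist())
s=telemetry.state();print({k:np.round(v,3).tolist() for k,v in s.items()})
for t in ["can_large","can_medium","can_small","insert_large","insert_medium","insert_small","rail","mat","square_tin","tumbler"]:
    print(t,[(np.round(b['rect']).tolist(),round(b['confidence'],2)) for b in finder.boxes_of("top",t)[:4]])
E
```

```text
scene 503.09793688326744 275.36447328585297 209.86190117742484 [[-0.859, 0.431, -0.276, 0.848], [0.511, 0.711, -0.483, 0.509], [-0.012, -0.556, -0.831, 1.018], [0.0, 0.0, 0.0, 1.0]]
top 407.696138044579 281.7673715706788 210.0426165682568 [[0.008, -0.992, 0.123, 0.41], [-1.0, -0.01, -0.022, -0.048], [0.023, -0.122, -0.992, 1.005], [0.0, 0.0, 0.0, 1.0]]
{'time': 0.1, 'joints': [1.12, 0.218, 1.615, 0.0, 1.311, -0.112], 'joint_vel': [0.0, -0.001, -0.002, -0.001, -0.001, 0.0], 'effort': [-0.001, -39.807, -30.497, -0.0, 0.004, 0.0], 'ee_pos': [0.207, 0.589, 0.241], 'orientation': [0.169, 0.986, -0.001, -0.0], 'ft_force': [0.365, 0.638, 0.328], 'ft_torque': [-0.008, 0.035, -0.032], 'grasp_force': 0.0, 'finger_gap': 0.999}
can_large [([405.0, 218.0, 34.0, 27.0], 0.89)]
can_medium [([301.0, 227.0, 24.0, 21.0], 0.81)]
can_small [([362.0, 152.0, 16.0, 19.0], 0.7), ([369.0, 187.0, 22.0, 15.0], 0.68), ([332.0, 142.0, 21.0, 19.0], 0.66)]
insert_large [([156.0, 173.0, 41.0, 38.0], 0.77)]
insert_medium [([192.0, 175.0, 37.0, 39.0], 0.79), ([371.0, 186.0, 22.0, 16.0], 0.45)]
insert_small [([119.0, 166.0, 38.0, 41.0], 0.82)]
rail [([103.0, 176.0, 134.0, 25.0], 0.74)]
mat [([95.0, 231.0, 151.0, 55.0], 0.76)]
square_tin [([309.0, 170.0, 30.0, 29.0], 0.38)]
tumbler [([309.0, 168.0, 28.0, 33.0], 0.94)]
```

View pics/top0.png

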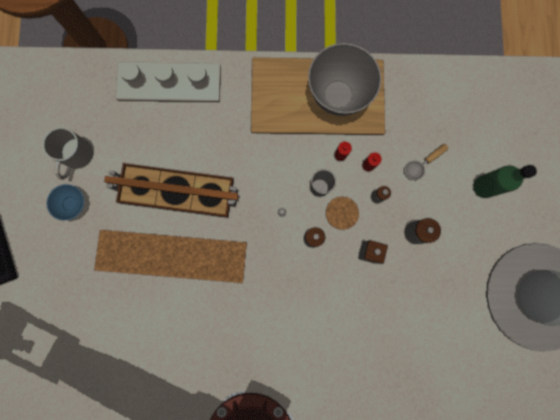

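View pics/scene0.png

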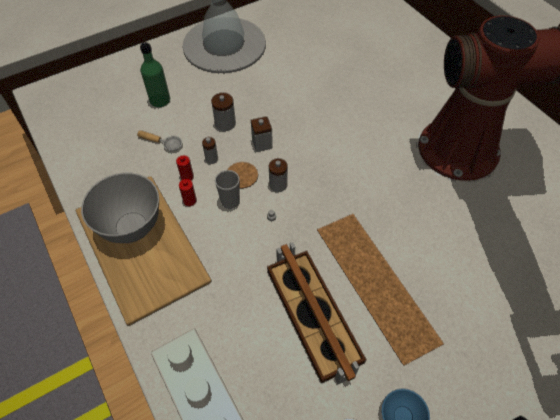

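The top view shows the large can at (428,230), medium (315,237), small (383,193), tin (376,252) and tumbler (321,184). The wells run small (141,185), large (176,190), medium (210,195), with the rail over them and the mat around (170,256). The scene view agrees.

```bash
cat > h.py <<'E'
from rig import telemetry,get_image,get_calibration,finder
import cv2,numpy as np
from scipy.optimize import least_squares
from scipy.spatial.transform import Rotation as R
def ray(c,px):
    px=np.atleast_2d(px); return np.c_[(px-[c['cx'],c['cy']])/[c['fx'],c['fy']],np.ones(len(px))]@c['pose'][:3,:3].T
def onz(c,px,z):
    d=ray(c,px);o=c['pose'][:3,3];return (o+d*((z-o[2])/d[:,2:]))[:,:2]
def proj(c,P):
    q=(P-c['pose'][:3,3])@c['pose'][:3,:3]; return q[:,:2]/q[:,2:]*[c['fx'],c['fy']]+[c['cx'],c['cy']]
a=np.linspace(0,2*np.pi,40)
def cylbox(c,x,y,r,z0,z1):
    P=np.vstack([np.c_[x+r*np.cos(a),y+r*np.sin(a),0*a+z] for z in (z0,z1)])
    u=proj(c,P); return np.r_[u.min(0),u.max(0)]
def tool(v):  # world vector -> tool axes
    return R.from_quat(telemetry.state()['orientation']).inv().apply(v)
E
python3 - <<'E'
from h import *
C={n:get_calibration(n) for n in("top","scene")}
for c in C.values(): c['pose']=np.array(c['pose'])
for n in C: get_image(n)
c=C['top']
cans=dict(can_large=((428,230),.029,.09),can_medium=((315,237),.023,.08),can_small=((383,193),.017,.07),square_tin=((376,252),.026,.08),tumbler=((321,184),.029,.09))
for t,(px,r,h) in cans.items():
    g=onz(c,px,h)[0]; out=[]
    for n,k in C.items():
        e=cylbox(k,*g,r,0,h); b=[np.r_[d['rect'][:2],np.add(d['rect'][:2],d['rect'][2:])] for d in finder.boxes_of(n,t)]
        b=[q for q in b if abs(q-e).max()<12]
        if b:
            f=least_squares(lambda p:cylbox(k,*p,r,0,h)-b[0],g); out.append((n,f.x.round(4).tolist(),f.fun.round(1).tolist()))
    print(t,g.round(3),out)
for t,z in dict(mat=.004,rail=.056,insert_small=.02,insert_large=.02,insert_medium=.02).items():
    for n,k in C.items():
        for d in finder.trace(n,t)[:1]:
            m=d['pixels'].astype(np.uint8); ys,xs=np.nonzero(m)
            P=onz(k,np.c_[xs,ys].astype(float),z)
            (cx,cy),(w,hh),an=cv2.minAreaRect((P*1000).astype(np.float32))
            print(t,n,round(d['confidence'],2),np.round([cx,cy,w,hh,an],1),'mean',(P.mean(0)*1000).round(1))
E
```

```text
can_large [ 0.481 -0.401] [('top', [0.4733, -0.3992], [-0.9, 0.7, 0.8, -0.8]), ('scene', [0.4767, -0.3881], [-0.1, 0.8, 0.1, -0.8])]
can_medium [ 0.463 -0.145] [('top', [0.4618, -0.1425], [-1.4, 1.3, 1.3, -1.4]), ('scene', [0.46, -0.1494], [1.4, -1.9, -1.4, 1.9])]
can_small [ 0.568 -0.306] [('top', [0.5717, -0.3072], [1.1, -2.7, -1.0, 2.9]), ('scene', [0.5753, -0.304], [0.9, -2.0, -0.9, 2.0])]
square_tin [ 0.43  -0.284] [('top', [0.4289, -0.2854], [-1.9, -0.2, 1.7, 0.1]), ('scene', [0.4261, -0.2864], [1.5, -3.7, -1.6, 3.6])]
tumbler [ 0.584 -0.158] [('top', [0.5921, -0.1713], [0.2, -1.3, -0.2, 1.5]), ('scene', [0.5874, -0.1694], [-1.9, -2.8, 2.0, 2.7])]
mat top 0.65 [417.6 198.8 359.6 100.3  85.5] mean [417.3 199.3]
mat scene 0.94 [418.9 198.8 361.  103.2  85.7] mean [420.9 212.6]
rail top 0.74 [576.2 192.2 316.   18.   83. ] mean [576.1 191.4]
rail scene 0.89 [581.1 193.8 317.1  20.4  83.2] mean [582.4 207.7]
insert_small top 0.38 [566.2 105.8  87.1  87.6  84. ] mean [564.9 106.1]
insert_small scene 0.86 [587.7 274.4  84.8  86.4  83.5] mean [590.4 274.7]
insert_large top 0.95 [577.4 189.9  89.3  86.3  83.1] mean [576.3 189.3]
insert_large scene 0.85 [577.1 190.1  87.6  82.9  83.5] mean [580. 191.]
insert_medium top 0.86 [566.5 104.5  81.9  83.8  81.8] mean [564.9 105.4]
insert_medium scene 0.78 [567.6 105.4  85.3  83.2  83.1] mean [570.7 105.5]
```

```bash
cat >> h.py <<'E'
def go(x,y,z,yaw=None):
    """print slide/rotation to TCP x,y,z with tool y at world angle yaw (deg, mod 180)"""
    s=telemetry.state(); Q=R.from_quat(s['orientation'])
    if yaw is None: yd=Q.as_matrix()[:,1]; yaw=np.degrees(np.arctan2(yd[1],yd[0]))
    best=None
    for k in (0,180):
        t=np.radians(yaw+k); Y=np.array([np.cos(t),np.sin(t),0]); Z=np.array([0,0,-1.]); X=np.cross(Y,Z)
        rv=(Q.inv()*R.from_matrix(np.c_[X,Y,Z])).as_rotvec()
        print('  rot',rv.round(3).tolist())
    d=np.array([x,y,z])-s['ee_pos']
    print('slide',Q.inv().apply(d).round(4).tolist(),'t',s['time'],'pos',s['ee_pos'],'j6',round(s['joints'][5],2),'yaw',round(yaw,1))
E
python3 -c "
from h import *
go(.578,.192,.14,-7)"
```

```text
rot [-0.0, 0.0, 1.354]
  rot [-0.0, -0.0, -1.787]
slide [-0.4814, -0.2519, 0.1023] t 1.7 pos [0.20768964 0.58949603 0.24229139] j6 -0.11 yaw -7
```

```bash
r='';python3 -m creep '[{"slide":[-0.481,-0.252,0.102],"rotation":[0,0,1.354],"jaw":-0.1},{"slide":[-0.481,-0.252,0.102],"rotation":[0,0,1.354],"jaw":-0.1},{"slide":[-0.481,-0.252,0.102],"rotation":[0,0,1.354],"jaw":-0.1},{"slide":[-0.481,-0.252,0.102],"rotation":[0,0,1.354],"jaw":-0.1},{"slide":[-0.481,-0.252,0.102],"rotation":[0,0,1.354],"jaw":-0.1},{"slide":[-0.481,-0.252,0.102],"rotation":[0,0,1.354],"jaw":-0.1},{"slide":[-0.481,-0.252,0.102],"rotation":[0,0,1.354],"jaw":-0.1},{"slide":[-0.481,-0.252,0.102],"rotation":[0,0,1.354],"jaw":-0.1},{"slide":[-0.481,-0.252,0.102],"rotation":[0,0,1.354],"jaw":-0.1},{"slide":[-0.481,-0.252,0.102],"rotation":[0,0,1.354],"jaw":-0.1},{"slide":[-0.481,-0.252,0.102],"rotation":[0,0,1.354],"jaw":-0.1},{"slide":[-0.481,-0.252,0.102],"rotation":[0,0,1.354],"jaw":-0.1}]'
python3 - <<'E'
from h import *
c=get_calibration("wrist");im=get_image("wrist");cv2.imwrite("pics/w1.png",im[:,:,::-1])
print(c['fx'],c['cx'],c['cy'],np.round(c['pose'],3).tolist())
go(.578,.192,.041,-7)
E
```

```text
time: 2.9
ee_pos: [0.5808, 0.1872, 0.1394]
orientation: [0.751, 0.661, -0.0, 0.001]
ft_force: [-0.4, 0.4, 0.2]
finger_gap: 0.449
grasp_force: 0.0
325.19226210127806 280.6935626852821 204.77973660252843 [[0.992, -0.121, -0.04, 0.591], [-0.128, -0.936, -0.327, 0.271], [0.002, 0.329, -0.944, 0.271], [0.0, 0.0, 0.0, 1.0]]
  rot [-0.0, 0.001, -0.005]
  rot [0.001, 0.001, 3.137]
slide [0.0028, -0.0016, 0.0986] t 2.95 pos [0.57929151 0.18910886 0.1395705 ] j6 0.33 yaw -7
```

View pics/w1.png

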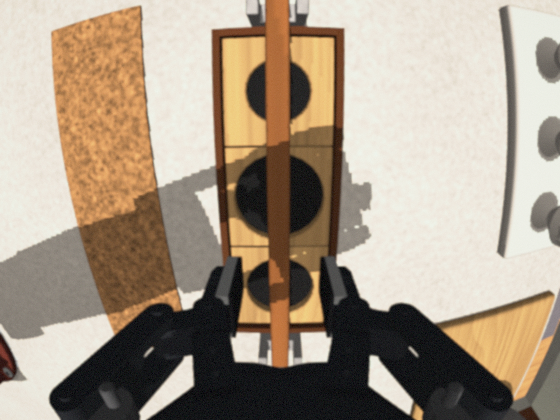

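The wrist view shows the rail centred at column 279, midway between the fingers. The wells are at (278,92), (279,194) and (280,285), and the mat is to the left.

```bash
cat >> h.py <<'E'
def wz(c,px,z):
    px=np.atleast_2d(px).astype(float)-[c['cx'],c['cy']]; r=np.linalg.norm(px,axis=1,keepdims=True)+1e-9; th=r/c['fx']
    d=np.c_[px/r*np.sin(th),np.cos(th)]@np.array(c['pose'])[:3,:3].T; o=np.array(c['pose'])[:3,3]
    return (o+d*((z-o[2])/d[:,2:]))[:,:2]
def mrect(m,f,z):
    ys,xs=np.nonzero(m); return cv2.minAreaRect((f(np.c_[xs,ys],z)*1000).astype(np.float32))
E
python3 - <<'E'
from h import *
c=get_calibration("wrist");get_image("wrist")
f=lambda p,z:wz(c,p,z)
for t,z in dict(insert_small=.02,insert_large=.02,insert_medium=.02,rail=.056,mat=.004).items():
    for d in finder.trace("wrist",t)[:1]: print(t,round(d['confidence'],2),np.round(np.hstack(mrect(d['pixels'],f,z)),1))
# dark wells: ellipse of dark pixels
print(wz(c,[[278,92],[279,194],[267,190],[290.5,190],[272,100],[290,100]],.02).round(4), wz(c,[[267,190],[290.5,190],[267.5,60],[289,60]],.056).round(4))
go(.578,.192,.041,-7)
E
```

```text
insert_small 0.87 [589.9 274.9  85.   84.9  83.5]
insert_large 0.69 [580.3 190.5  86.   84.9  83.3]
insert_medium 0.8 [569.2 104.8  86.4  83.9  82.7]
rail 0.85 [579.3 188.3 301.3  16.5  83. ]
mat 0.6 [421.6 209.1 337.1 101.3  85.5]
[[0.5881 0.2761]
 [0.5784 0.1954]
 [0.5693 0.2   ]
 [0.5881 0.1976]
 [0.5828 0.2705]
 [0.5963 0.2688]] [[0.5722 0.2104]
 [0.5883 0.2083]
 [0.5843 0.2976]
 [0.5981 0.2958]]
  rot [0.0, -0.0, 0.002]
  rot [0.0, 0.0, -3.139]
slide [-0.0013, 0.0013, 0.0997] t 3.25 pos [0.5767952  0.19337356 0.14066232] j6 0.33 yaw -7
```

```bash
python3 -m creep '[{"slide":[0,0,0.05],"rotation":[0,0,0],"jaw":-0.1},{"slide":[0,0,0.085],"rotation":[0,0,0],"jaw":-0.1},{"slide":[0,0,0.098],"rotation":[0,0,0],"jaw":-0.1},{"slide":[0,0,0.098],"rotation":[0,0,0],"jaw":-0.1},{"slide":[0,0,0.098],"rotation":[0,0,0],"jaw":-1},{"slide":[0,0,0.098],"rotation":[0,0,0],"jaw":-1},{"slide":[0,0,0.098],"rotation":[0,0,0],"jaw":-1},{"slide":[0,0,0.098],"rotation":[0,0,0],"jaw":-1},{"slide":[0,0,0.098],"rotation":[0,0,0],"jaw":-1},{"slide":[0,0,0.098],"rotation":[0,0,0],"jaw":-1}]' 60
```

```text
time: 4.25
ee_pos: [0.5797, 0.1926, 0.0449]
orientation: [0.749, 0.663, 0.002, 0.001]
ft_force: [-0.7, 1.2, 5.5]
finger_gap: 0.174
grasp_force: 61.1
```

```bash
python3 -m creep '[{"slide":[0,0,-0.01],"rotation":[0,0,0],"jaw":-1},{"slide":[0,0,-0.025],"rotation":[0,0,0],"jaw":-1},{"slide":[0,0,-0.045],"rotation":[0,0,0],"jaw":-1},{"slide":[0,0,-0.065],"rotation":[0,0,0],"jaw":-1},{"slide":[0,0,-0.08],"rotation":[0,0,0],"jaw":-1},{"slide":[0,0,-0.08],"rotation":[0,0,0],"jaw":-1},{"slide":[0,0,-0.08],"rotation":[0,0,0],"jaw":-1}]'
python3 - <<'E'
from h import *
c=get_calibration("wrist");im=get_image("wrist");cv2.imwrite("pics/w2.png",im[:,:,::-1])
for d in finder.trace("wrist","rail")[:1]: print(np.round(np.hstack(mrect(d['pixels'],lambda p,z:wz(c,p,z),.137)),1))
go(.4185,.199,.123,-4.4)
E
```

```text
time: 4.95
ee_pos: [0.5777, 0.1919, 0.1227]
orientation: [0.749, 0.663, 0.0, 0.0]
ft_force: [-0.0, -0.6, -0.4]
finger_gap: 0.17
grasp_force: 60.2
[581.9 229.2 165.2  16.2  83. ]
  rot [-0.002, 0.001, -0.045]
  rot [0.001, 0.004, 3.096]
slide [-0.012, -0.1578, -0.0016] t 5.05 pos [0.5765578  0.19169031 0.12105019] j6 0.33 yaw -4.4
```

View pics/w2.png

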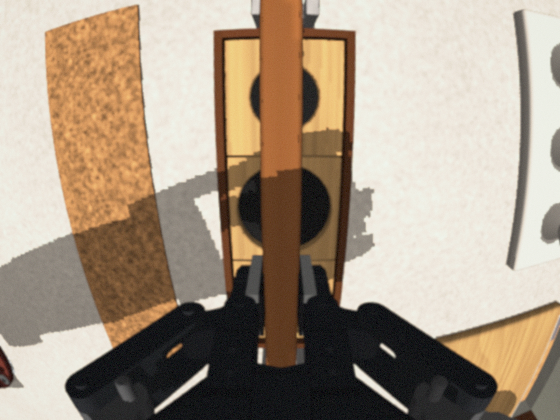

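The rail is lifted and centred at column 281, clear of the brackets. Moving it over the mat.

```bash
python3 -m creep '[{"slide":[-0.003,-0.03,0],"rotation":[0,0,-0.01],"jaw":-1},{"slide":[-0.006,-0.07,0],"rotation":[0,0,-0.025],"jaw":-1},{"slide":[-0.009,-0.11,0],"rotation":[0,0,-0.04],"jaw":-1},{"slide":[-0.012,-0.145,0],"rotation":[0,0,-0.045],"jaw":-1},{"slide":[-0.012,-0.159,0],"rotation":[0,0,-0.045],"jaw":-1},{"slide":[-0.012,-0.159,0.04],"rotation":[0,0,-0.045],"jaw":-1},{"slide":[-0.012,-0.159,0.075],"rotation":[0,0,-0.045],"jaw":-1},{"slide":[-0.012,-0.159,0.095],"rotation":[0,0,-0.045],"jaw":-1},{"slide":[-0.012,-0.159,0.102],"rotation":[0,0,-0.045],"jaw":-1},{"slide":[-0.012,-0.159,0.102],"rotation":[0,0,-0.045],"jaw":-1},{"slide":[-0.012,-0.159,0.102],"rotation":[0,0,-0.045],"jaw":-1}]'
python3 - <<'E'
from h import *
go(.4185,.199,.017,-4.4)
print(telemetry.state()['ft_force'])
E
```

```text
time: 6.15
ee_pos: [0.4196, 0.1997, 0.021]
orientation: [0.734, 0.679, 0.001, 0.0]
ft_force: [0.1, 0.2, -0.4]
finger_gap: 0.174
grasp_force: 60.2
  rot [0.002, -0.001, -0.0]
  rot [-0.001, -0.003, 3.141]
slide [-0.0008, -0.001, 0.004] t 6.15 pos [0.41957317 0.19966875 0.02102606] j6 0.37 yaw -4.4
[ 0.06090452  0.22260679 -0.37097295]
```

```bash
python3 -m creep '[{"slide":[0,0,0.004],"rotation":[0,0,0],"jaw":-1},{"slide":[0,0,0.004],"rotation":[0,0,0],"jaw":-1},{"slide":[0,0,0.004],"rotation":[0,0,0],"jaw":-0.2},{"slide":[0,0,0.004],"rotation":[0,0,0],"jaw":-0.2},{"slide":[0,0,0.004],"rotation":[0,0,0],"jaw":-0.2},{"slide":[0,0,0.004],"rotation":[0,0,0],"jaw":-0.2},{"slide":[0,0,-0.04],"rotation":[0,0,0],"jaw":-0.2},{"slide":[0,0,-0.08],"rotation":[0,0,0],"jaw":-0.2},{"slide":[0,0,-0.13],"rotation":[0,0,0],"jaw":0.2},{"slide":[0,0,-0.18],"rotation":[0,0,0],"jaw":0.5},{"slide":[0,0,-0.2],"rotation":[0,0,0],"jaw":0.6},{"slide":[0,0,-0.2],"rotation":[0,0,0],"jaw":0.6}]'
python3 - <<'E'
from h import *
get_image("top");c=get_calibration("top");c['pose']=np.array(c['pose'])
c2=get_calibration("wrist");im=get_image("wrist");cv2.imwrite("pics/w3.png",im[:,:,::-1])
for n,f in (("top",lambda p,z:onz(c,p,z)),("wrist",lambda p,z:wz(c2,p,z))):
  for t,z in (("rail",.022),("mat",.004)):
    for d in finder.trace(n,t)[:1]: print(n,t,np.round(np.hstack(mrect(d['pixels'],f,z)),1))
E
```

```text
time: 7.35
ee_pos: [0.4213, 0.2004, 0.2252]
orientation: [0.734, 0.679, 0.005, 0.002]
ft_force: [0.3, 0.1, -0.1]
finger_gap: 0.806
grasp_force: 0.0
top rail [413.  154.8 224.8  15.9  85.7]
wrist rail [418.5 199.4 313.7  16.2  85.6]
wrist mat [420.  198.5 358.7 100.6  85.5]
```

View pics/w3.png

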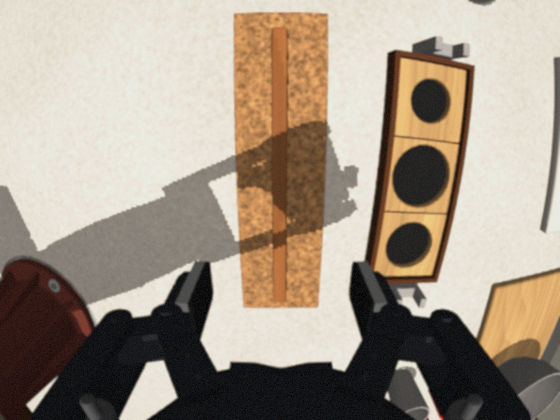

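The rail lies centred along the mat (columns 272–288) and released. Next, the medium canister.

```bash
python3 -c "
from h import *
go(.461,-.12,.22,-7)"
```

```text
rot [-0.004, 0.002, 0.045]
  rot [-0.003, -0.007, -3.096]
slide [-0.3146, 0.0686, -0.0019] t 7.65 pos [0.4168333  0.19892185 0.2178437 ] j6 0.37 yaw -7
```

```bash
python3 -m creep '[{"slide":[-0.05,0.011,0],"rotation":[0,0,0.045],"jaw":0.6},{"slide":[-0.1,0.022,0],"rotation":[0,0,0.045],"jaw":0.6},{"slide":[-0.15,0.033,0],"rotation":[0,0,0.045],"jaw":0.6},{"slide":[-0.2,0.044,0],"rotation":[0,0,0.045],"jaw":0.6},{"slide":[-0.25,0.055,0],"rotation":[0,0,0.045],"jaw":0.6},{"slide":[-0.29,0.062,0],"rotation":[0,0,0.045],"jaw":0.6},{"slide":[-0.313,0.068,0],"rotation":[0,0,0.045],"jaw":0.6},{"slide":[-0.313,0.068,0],"rotation":[0,0,0.045],"jaw":0.6},{"slide":[-0.313,0.068,0],"rotation":[0,0,0.045],"jaw":0.6}]'
cat >> h.py <<'E'
def wproj(c,P):
    T=np.array(c['pose']);q=(P-T[:3,3])@T[:3,:3]; rr=np.linalg.norm(q[:,:2],axis=1,keepdims=True)+1e-9
    return q[:,:2]/rr*np.arctan2(rr,q[:,2:])*c['fx']+[c['cx'],c['cy']]
def wbox(c,x,y,r,h):
    P=np.vstack([np.c_[x+r*np.cos(a),y+r*np.sin(a),0*a+z] for z in (0,h)]+[np.c_[x+.006*np.cos(a),y+.006*np.sin(a),0*a+h+.01]]); u=wproj(c,P); return np.r_[u.min(0),u.max(0)]
def wcan(t,r,h,g,save=None):
    s=telemetry.state();c=get_calibration("wrist");im=get_image("wrist")
    if save: cv2.imwrite(save,im[:,:,::-1])
    for d in finder.boxes_of("wrist",t)[:4]:
        b=np.r_[d['rect'][:2],np.add(d['rect'][:2],d['rect'][2:])]
        f=least_squares(lambda p:wbox(c,*p,r,h)-b,g); print(t,round(d['confidence'],2),b.round(),f.x.round(4),f.fun.round(1))
E
python3 - <<'E'
from h import *
wcan("can_medium",.023,.08,[.461,-.146],"pics/w4.png")
wcan("can_large",.029,.09,[.475,-.393])
wcan("can_small",.017,.07,[.5735,-.3055])
go(.461,-.146,.12,-7)
E
```

```text
time: 8.55
ee_pos: [0.4612, -0.1177, 0.2188]
orientation: [0.749, 0.662, -0.0, -0.002]
ft_force: [0.5, -0.1, -0.0]
finger_gap: 0.804
grasp_force: 0.0
can_medium 0.94 [265. 177. 312. 248.] [ 0.4639 -0.1469] [-2.   0.9  2.  -0.7]
can_large 0.76 [299. 347. 341. 373.] [ 0.4806 -0.3635] [ -3.8 -22.    3.9  27.8]
can_small 0.97 [419. 271. 464. 318.] [ 0.6486 -0.2866] [ 0.6 -2.  -0.4  2. ]
can_small 0.89 [447. 221. 493. 266.] [ 0.6813 -0.218 ] [-1.7 -2.1  1.9  2.2]
  rot [-0.0, -0.0, 0.002]
  rot [0.0, -0.0, -3.14]
slide [-0.0292, 0.0026, 0.1001] t 8.85 pos [ 0.46193316 -0.11677136  0.22014449] j6 -0.28 yaw -7
```

View pics/w4.png

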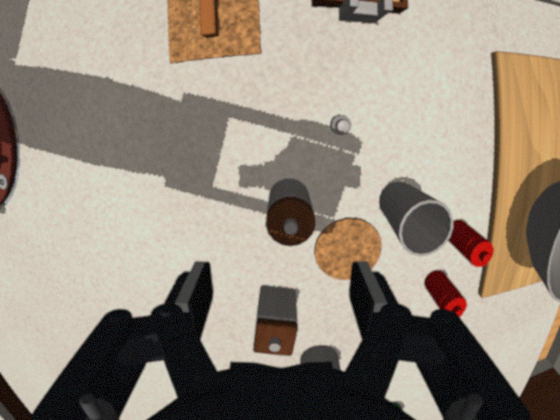

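The medium canister's lid and knob are at (291,226). The tumbler at (415,215) and the tin at (275,320) are well clear.

```bash
python3 -c "
from h import *
c=get_calibration('wrist')
print(wz(c,[291,226],.088))
go(.463,-.147,.045,-7)"
```

```text
[[ 0.4674181  -0.14477847]]
  rot [-0.0, -0.0, 0.002]
  rot [0.0, -0.0, -3.14]
slide [-0.0299, 0.0047, 0.1751] t 8.85 pos [ 0.46193316 -0.11677136  0.22014449] j6 -0.28 yaw -7
```

```bash
python3 -m creep '[{"slide":[-0.03,0.005,0.02],"rotation":[0,0,0],"jaw":0.7},{"slide":[-0.03,0.005,0.06],"rotation":[0,0,0],"jaw":0.7},{"slide":[-0.03,0.005,0.1],"rotation":[0,0,0],"jaw":0.7},{"slide":[-0.03,0.005,0.14],"rotation":[0,0,0],"jaw":0.7},{"slide":[-0.03,0.005,0.165],"rotation":[0,0,0],"jaw":0.7},{"slide":[-0.03,0.005,0.173],"rotation":[0,0,0],"jaw":0.7},{"slide":[-0.03,0.005,0.173],"rotation":[0,0,0],"jaw":-1},{"slide":[-0.03,0.005,0.173],"rotation":[0,0,0],"jaw":-1},{"slide":[-0.03,0.005,0.173],"rotation":[0,0,0],"jaw":-1},{"slide":[-0.03,0.005,0.173],"rotation":[0,0,0],"jaw":-1},{"slide":[-0.03,0.005,0.173],"rotation":[0,0,0],"jaw":-1}]' 40
python3 -c "
from h import *
go(.568,.105,.15,-7)"
```

```text
time: 9.95
ee_pos: [0.4646, -0.1488, 0.0488]
orientation: [0.749, 0.663, 0.001, 0.001]
ft_force: [-0.5, 0.5, 4.5]
finger_gap: 0.531
grasp_force: 41.2
  rot [0.003, 0.001, 0.0]
  rot [-0.001, 0.004, -3.142]
slide [0.2645, 0.072, -0.1012] t 9.95 pos [ 0.46458507 -0.1488415   0.04880425] j6 -0.33 yaw -7
```

```bash
python3 -m creep '[{"slide":[0,0,-0.02],"rotation":[0,0,0],"jaw":-1},{"slide":[0,0,-0.06],"rotation":[0,0,0],"jaw":-1},{"slide":[0.02,0.005,-0.1],"rotation":[0,0,0],"jaw":-1},{"slide":[0.06,0.016,-0.12],"rotation":[0,0,0],"jaw":-1},{"slide":[0.105,0.029,-0.12],"rotation":[0,0,0],"jaw":-1},{"slide":[0.15,0.041,-0.12],"rotation":[0,0,0],"jaw":-1},{"slide":[0.195,0.053,-0.12],"rotation":[0,0,0],"jaw":-1},{"slide":[0.235,0.064,-0.12],"rotation":[0,0,0],"jaw":-1},{"slide":[0.258,0.07,-0.12],"rotation":[0,0,0],"jaw":-1},{"slide":[0.264,0.072,-0.12],"rotation":[0,0,0],"jaw":-1},{"slide":[0.264,0.072,-0.12],"rotation":[0,0,0],"jaw":-1},{"slide":[0.264,0.072,-0.12],"rotation":[0,0,0],"jaw":-1}]'
python3 - <<'E'
from h import *
c=get_calibration("wrist");im=get_image("wrist");cv2.imwrite("pics/w5.png",im[:,:,::-1])
for t in("insert_large","insert_medium","insert_small"):
  for d in finder.trace("wrist",t)[:1]: print(t,np.round(np.hstack(mrect(d['pixels'],lambda p,z:wz(c,p,z),.02)),1))
go(.568,.105,.06,-7)
P=[]
for i in range(3): get_image("wrist");P.append(telemetry.state()['ee_pos'])
print(np.mean(P,0))
E
```

```text
time: 11.15
ee_pos: [0.5664, 0.104, 0.1671]
orientation: [0.749, 0.662, -0.001, -0.0]
ft_force: [-0.3, 0.1, -1.4]
finger_gap: 0.529
grasp_force: 41.2
insert_medium [569.7 105.6  85.8  85.7  82.9]
insert_small [587.5 251.6  42.8  85.1  83.2]
  rot [-0.0, 0.0, -0.001]
  rot [0.0, 0.0, 3.14]
slide [0.0014, 0.0012, 0.1073] t 11.35 pos [0.56665326 0.10376434 0.16727111] j6 0.18 yaw -7
[0.56681244 0.1041013  0.16736998]
```

View pics/w5.png

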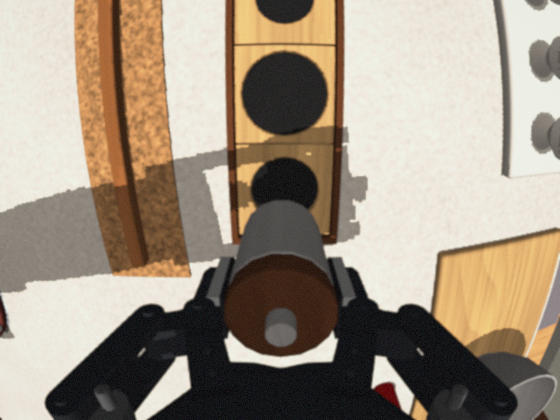

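The canister hangs upright at column 281, with the medium well right behind it.

```bash
python3 -m creep '[{"slide":[0.001,0.002,0.03],"rotation":[0,0,0],"jaw":-1},{"slide":[0.001,0.002,0.065],"rotation":[0,0,0],"jaw":-1},{"slide":[0.001,0.002,0.09],"rotation":[0,0,0],"jaw":-1},{"slide":[0.001,0.002,0.102],"rotation":[0,0,0],"jaw":-1},{"slide":[0.001,0.002,0.108],"rotation":[0,0,0],"jaw":-1},{"slide":[0.001,0.002,0.109],"rotation":[0,0,0],"jaw":-1},{"slide":[0.001,0.002,0.109],"rotation":[0,0,0],"jaw":-1}]'
python3 -m creep '[{"slide":[0,0,0],"rotation":[0,0,0],"jaw":0.3},{"slide":[0,0,0],"rotation":[0,0,0],"jaw":0.5},{"slide":[0,0,0],"rotation":[0,0,0],"jaw":0.6},{"slide":[0,0,-0.03],"rotation":[0,0,0],"jaw":0.6},{"slide":[0,0,-0.08],"rotation":[0,0,0],"jaw":0.6},{"slide":[0,0,-0.13],"rotation":[0,0,0],"jaw":0.6},{"slide":[0,0,-0.16],"rotation":[0,0,0],"jaw":0.9},{"slide":[0,0,-0.16],"rotation":[0,0,0],"jaw":1}]'
python3 - <<'E'
from h import *
c=get_calibration("wrist");im=get_image("wrist");cv2.imwrite("pics/w6.png",im[:,:,::-1])
for d in finder.trace("wrist","insert_medium")[:1]: print(np.round(np.hstack(mrect(d['pixels'],lambda p,z:wz(c,p,z),.02)),1))
go(.475,-.36,.22,-7)
E
```

```text
time: 12.2
ee_pos: [0.5704, 0.1057, 0.0595]
orientation: [0.749, 0.663, 0.001, 0.001]
ft_force: [0.3, 0.6, -0.5]
finger_gap: 0.531
grasp_force: 41.2
time: 13.0
ee_pos: [0.5734, 0.1061, 0.2259]
orientation: [0.749, 0.663, 0.005, 0.004]
ft_force: [-0.3, -0.9, 0.3]
finger_gap: 0.999
grasp_force: 0.0
[569.2 105.6  84.5  84.3  82.6]
  rot [0.003, -0.0, 0.0]
  rot [0.001, 0.004, -3.141]
slide [-0.4738, -0.0373, -0.0007] t 13.1 pos [0.56962928 0.10577951 0.21957526] j6 0.18 yaw -7
```

View pics/w6.png

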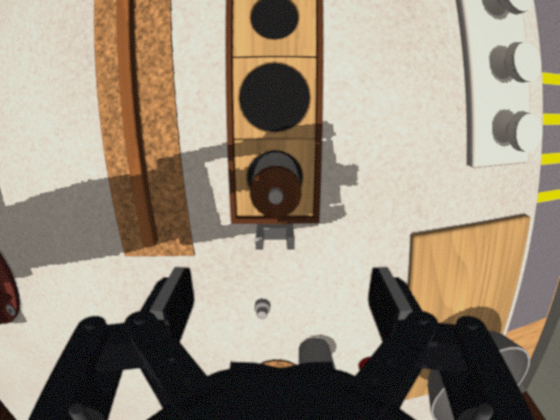

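The medium canister stands in its well at (275,190). Next, the large one.

```bash
python3 -m creep '[{"slide":[-0.05,-0.004,0],"rotation":[0,0,0],"jaw":1},{"slide":[-0.1,-0.008,0],"rotation":[0,0,0],"jaw":1},{"slide":[-0.15,-0.012,0],"rotation":[0,0,0],"jaw":1},{"slide":[-0.2,-0.016,0],"rotation":[0,0,0],"jaw":1},{"slide":[-0.25,-0.02,0],"rotation":[0,0,0],"jaw":1},{"slide":[-0.3,-0.024,0],"rotation":[0,0,0],"jaw":1},{"slide":[-0.35,-0.028,0],"rotation":[0,0,0],"jaw":1},{"slide":[-0.4,-0.031,0],"rotation":[0,0,0],"jaw":1},{"slide":[-0.44,-0.035,0],"rotation":[0,0,0],"jaw":1},{"slide":[-0.474,-0.037,0],"rotation":[0,0,0],"jaw":1},{"slide":[-0.474,-0.037,0],"rotation":[0,0,0],"jaw":1},{"slide":[-0.474,-0.037,0],"rotation":[0,0,0],"jaw":1}]'
python3 - <<'E'
from h import *
wcan("can_large",.029,.09,[.475,-.393],"pics/w7.png")
wcan("can_small",.017,.07,[.5735,-.3055])
go(.475,-.393,.047,-7)
E
```

```text
time: 14.3
ee_pos: [0.4733, -0.3598, 0.2156]
orientation: [0.75, 0.662, 0.0, -0.003]
ft_force: [0.0, 0.5, 0.0]
finger_gap: 1.005
grasp_force: 0.0
can_large 0.71 [266. 186. 332. 275.] [ 0.4831 -0.4047] [ 0.6  0.3 -0.6 -0.3]
can_small 0.93 [418.  83. 473. 116.] [ 0.6511 -0.2881] [-2.  -1.3  2.   1.4]
can_small 0.89 [349. 104. 404. 145.] [ 0.572  -0.3083] [ 1.3  0.5 -1.2 -0.4]
can_small 0.82 [432.  14. 487.  52.] [ 0.6751 -0.2194] [-2.1 -1.4  2.2  1.6]
  rot [-0.001, -0.001, 0.002]
  rot [0.002, -0.002, -3.14]
slide [-0.0344, 0.0047, 0.1703] t 14.5 pos [ 0.47467667 -0.35858464  0.2173804 ] j6 -0.64 yaw -7
```

View pics/w7.png

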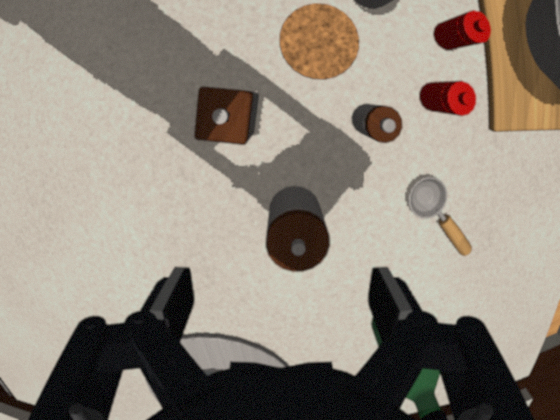

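The large canister's knob is at (298,247), the small can is at (383,123) and the tin at (224,115), clear of the fingers' path.

Run:
```python
from h import *
wcan("can_large",.029,.09,[.475,-.393])
c=get_calibration('wrist')
print(wz(c,[298,247],.1),wz(c,[[266,240],[329,240]],.09))
for d in finder.trace("wrist","can_large")[:1]: print(d['rect'])
go(.480,-.400,.047,-7)
```

```text
can_large 0.97 [262. 186. 333. 275.] [ 0.4835 -0.4045] [ 3.1  0.5 -3.1 -0.8]
[[ 0.4844974  -0.40118407]] [[ 0.45711445 -0.39590638]
 [ 0.51262038 -0.40287928]]
[264.0, 186.9, 63.9, 89.3]
  rot [-0.0, -0.0, 0.002]
  rot [0.0, -0.0, -3.14]
slide [-0.0399, 0.0099, 0.1712] t 14.65 pos [ 0.4749892  -0.35919613  0.21825154] j6 -0.64 yaw -7
```

```bash
python3 -m creep '[{"slide":[-0.042,0.013,0.02],"rotation":[0,0,0],"jaw":1},{"slide":[-0.042,0.013,0.06],"rotation":[0,0,0],"jaw":1},{"slide":[-0.042,0.013,0.1],"rotation":[0,0,0],"jaw":1},{"slide":[-0.042,0.013,0.14],"rotation":[0,0,0],"jaw":1},{"slide":[-0.042,0.013,0.163],"rotation":[0,0,0],"jaw":1},{"slide":[-0.042,0.013,0.17],"rotation":[0,0,0],"jaw":1},{"slide":[-0.042,0.013,0.17],"rotation":[0,0,0],"jaw":-1},{"slide":[-0.042,0.013,0.17],"rotation":[0,0,0],"jaw":-1},{"slide":[-0.042,0.013,0.17],"rotation":[0,0,0],"jaw":-1},{"slide":[-0.042,0.013,0.17],"rotation":[0,0,0],"jaw":-1},{"slide":[-0.042,0.013,0.17],"rotation":[0,0,0],"jaw":-1}]' 50
python3 - <<'E'
from h import *
P=[]
for i in range(3): get_image("wrist");P.append(telemetry.state()['ee_pos'])
print(np.mean(P,0))
go(.580,.190,.15,-7)
E
```

```text
time: 15.75
ee_pos: [0.4838, -0.4048, 0.0506]
orientation: [0.749, 0.663, 0.0, 0.002]
ft_force: [0.1, 1.2, 5.3]
finger_gap: 0.669
grasp_force: 53.7
[ 0.48380512 -0.40478952  0.05059957]
  rot [0.003, 0.002, 0.0]
  rot [-0.004, 0.005, -3.141]
slide [0.6018, 0.0234, -0.1008] t 15.9 pos [ 0.48379838 -0.40478734  0.0505879 ] j6 -0.69 yaw -7
```

```bash
python3 -m creep '[{"slide":[0,0,-0.02],"rotation":[0,0,0],"jaw":-1},{"slide":[0,0,-0.06],"rotation":[0,0,0],"jaw":-1},{"slide":[0,0,-0.1],"rotation":[0,0,0],"jaw":-1},{"slide":[0.02,0.001,-0.135],"rotation":[0,0,0],"jaw":-1},{"slide":[0.06,0.002,-0.14],"rotation":[0,0,0],"jaw":-1},{"slide":[0.1,0.004,-0.14],"rotation":[0,0,0],"jaw":-1},{"slide":[0.14,0.006,-0.14],"rotation":[0,0,0],"jaw":-1},{"slide":[0.18,0.007,-0.14],"rotation":[0,0,0],"jaw":-1},{"slide":[0.22,0.009,-0.14],"rotation":[0,0,0],"jaw":-1},{"slide":[0.26,0.01,-0.14],"rotation":[0,0,0],"jaw":-1},{"slide":[0.29,0.012,-0.14],"rotation":[0,0,0],"jaw":-1},{"slide":[0.3,0.012,-0.14],"rotation":[0,0,0],"jaw":-1}]'
python3 -m creep '[{"slide":[0.03,0.001,0],"rotation":[0,0,0],"jaw":-1},{"slide":[0.075,0.003,0],"rotation":[0,0,0],"jaw":-1},{"slide":[0.12,0.005,0],"rotation":[0,0,0],"jaw":-1},{"slide":[0.165,0.006,0],"rotation":[0,0,0],"jaw":-1},{"slide":[0.21,0.008,0],"rotation":[0,0,0],"jaw":-1},{"slide":[0.25,0.01,0],"rotation":[0,0,0],"jaw":-1},{"slide":[0.28,0.011,0],"rotation":[0,0,0],"jaw":-1},{"slide":[0.298,0.012,0],"rotation":[0,0,0],"jaw":-1},{"slide":[0.301,0.012,0],"rotation":[0,0,0],"jaw":-1},{"slide":[0.301,0.012,0],"rotation":[0,0,0],"jaw":-1},{"slide":[0.301,0.012,0],"rotation":[0,0,0],"jaw":-1}]'
python3 - <<'E'
from h import *
c=get_calibration("wrist");im=get_image("wrist");cv2.imwrite("pics/w8.png",im[:,:,::-1])
for t in("insert_large","insert_medium","insert_small"):
  for d in finder.trace("wrist",t)[:1]: print(t,np.round(np.hstack(mrect(d['pixels'],lambda p,z:wz(c,p,z),.02)),1))
get_image("wrist");go(.580,.190,.06,-7)
E
```

```text
time: 17.1
ee_pos: [0.5303, -0.1042, 0.1875]
orientation: [0.748, 0.664, -0.0, -0.001]
ft_force: [-0.5, -0.7, -2.3]
finger_gap: 0.665
grasp_force: 53.8
time: 18.2
ee_pos: [0.5793, 0.1884, 0.188]
orientation: [0.749, 0.662, -0.001, 0.0]
ft_force: [0.1, 0.2, -1.8]
finger_gap: 0.669
grasp_force: 53.8
insert_large [580.9 198.   71.9  84.3  82.5]
  rot [0.0, 0.0, -0.001]
  rot [0.0, -0.0, 3.14]
slide [0.001, 0.0004, 0.1284] t 18.45 pos [0.57947185 0.18911026 0.188381  ] j6 0.32 yaw -7
```

View pics/w8.png

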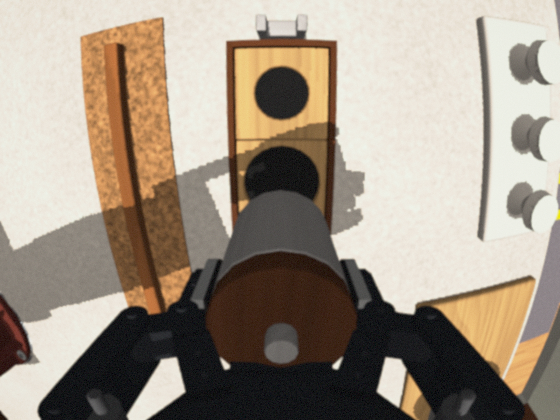

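The large canister hangs upright and central, with its well directly beyond it at (282,180).

```bash
python3 -m creep '[{"slide":[0.001,0.0005,0.03],"rotation":[0,0,0],"jaw":-1},{"slide":[0.001,0.0005,0.065],"rotation":[0,0,0],"jaw":-1},{"slide":[0.001,0.0005,0.1],"rotation":[0,0,0],"jaw":-1},{"slide":[0.001,0.0005,0.118],"rotation":[0,0,0],"jaw":-1},{"slide":[0.001,0.0005,0.127],"rotation":[0,0,0],"jaw":-1},{"slide":[0.001,0.0005,0.129],"rotation":[0,0,0],"jaw":-1},{"slide":[0.001,0.0005,0.129],"rotation":[0,0,0],"jaw":-1}]'
python3 -m creep '[{"slide":[0,0,0],"rotation":[0,0,0],"jaw":0.6},{"slide":[0,0,0],"rotation":[0,0,0],"jaw":0.8},{"slide":[0,0,0],"rotation":[0,0,0],"jaw":0.9},{"slide":[0,0,-0.03],"rotation":[0,0,0],"jaw":0.9},{"slide":[0,0,-0.08],"rotation":[0,0,0],"jaw":0.9},{"slide":[0,0,-0.13],"rotation":[0,0,0],"jaw":0.6},{"slide":[0,0,-0.16],"rotation":[0,0,0],"jaw":0.3},{"slide":[0,0,-0.16],"rotation":[0,0,0],"jaw":0.3}]'
python3 - <<'E'
from h import *
c=get_calibration("wrist");im=get_image("wrist");cv2.imwrite("pics/w9.png",im[:,:,::-1])
get_image("wrist");go(.55,-.27,.22,-7)
E
```

```text
time: 19.15
ee_pos: [0.5803, 0.1908, 0.0605]
orientation: [0.749, 0.663, 0.0, 0.0]
ft_force: [-1.5, -1.4, 0.6]
finger_gap: 0.67
grasp_force: 54.1
time: 19.95
ee_pos: [0.5844, 0.192, 0.2272]
orientation: [0.749, 0.663, 0.006, 0.004]
ft_force: [0.0, 0.0, 0.7]
finger_gap: 0.652
grasp_force: 0.0
  rot [0.003, -0.001, 0.0]
  rot [0.001, 0.004, -3.141]
slide [-0.4615, 0.0257, 0.0002] t 20.05 pos [0.58068429 0.19115955 0.22057746] j6 0.33 yaw -7
```

View pics/w9.png

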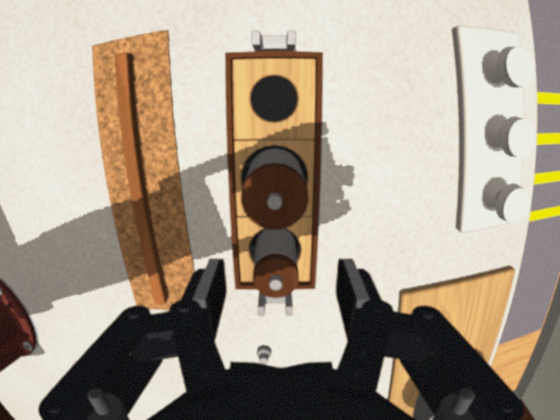

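Large and medium canisters stand in their wells at (274,190) and (276,275). Next, the small one.

```bash
python3 -m creep '[{"slide":[-0.05,0.003,0],"rotation":[0,0,0],"jaw":0.25},{"slide":[-0.1,0.006,0],"rotation":[0,0,0],"jaw":0.25},{"slide":[-0.15,0.008,0],"rotation":[0,0,0],"jaw":0.25},{"slide":[-0.2,0.011,0],"rotation":[0,0,0],"jaw":0.25},{"slide":[-0.25,0.014,0],"rotation":[0,0,0],"jaw":0.25},{"slide":[-0.3,0.017,0],"rotation":[0,0,0],"jaw":0.25},{"slide":[-0.35,0.019,0],"rotation":[0,0,0],"jaw":0.25},{"slide":[-0.4,0.022,0],"rotation":[0,0,0],"jaw":0.25},{"slide":[-0.44,0.025,0],"rotation":[0,0,0],"jaw":0.25},{"slide":[-0.461,0.026,0],"rotation":[0,0,0],"jaw":0.25},{"slide":[-0.461,0.026,0],"rotation":[0,0,0],"jaw":0.25},{"slide":[-0.461,0.026,0],"rotation":[0,0,0],"jaw":0.25}]'
python3 - <<'E'
from h import *
wcan("can_small",.017,.07,[.5735,-.3055],"pics/w10.png")
wcan("can_small",.017,.07,[.5735,-.3055])
go(.573,-.307,.042,-7)
E
```

```text
time: 21.25
ee_pos: [0.5484, -0.2691, 0.2167]
orientation: [0.749, 0.662, -0.0, -0.002]
ft_force: [0.3, 0.4, -0.6]
finger_gap: 0.625
grasp_force: 0.0
can_small 0.73 [289. 192. 330. 245.] [ 0.5705 -0.3089] [ 1.7 -1.2 -1.4  1. ]
can_small 0.73 [379. 105. 432. 141.] [ 0.6771 -0.2197] [-1.2 -2.1  1.2  1.8]
can_small 0.67 [358. 168. 408. 216.] [ 0.65  -0.289] [ 0.3 -1.2 -0.2  1.1]
can_small 0.94 [378. 102. 432. 142.] [ 0.678 -0.218] [-1.1 -0.1  1.   0.2]
can_small 0.92 [287. 191. 328. 244.] [ 0.5705 -0.3072] [ 1.9 -0.8 -1.6  0.6]
can_small 0.72 [358. 166. 407. 216.] [ 0.6506 -0.2876] [-0.5 -0.6  0.5  0.6]
  rot [-0.001, -0.001, 0.002]
  rot [0.001, -0.002, -3.14]
slide [-0.036, 0.028, 0.1765] t 21.45 pos [ 0.54965755 -0.26810597  0.21859741] j6 -0.45 yaw -7
```

View pics/w10.png

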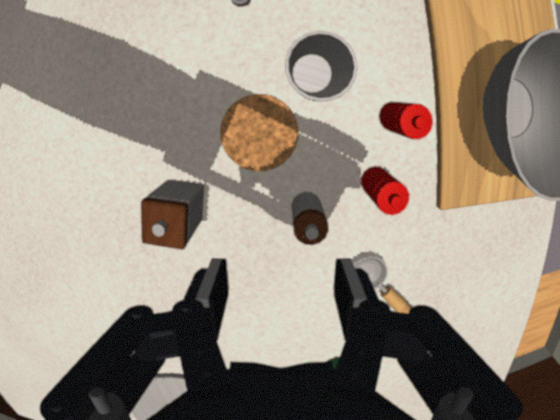

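The small canister's knob is at (311,231). The nearest red one is at (387,192) and the strainer at (370,268).

Run:
```python
from h import *
get_image("wrist");c=get_calibration('wrist')
print(wz(c,[311,231],.079),wz(c,[[293,226],[328,226]],.07),'strainer',wz(c,[[355,270],[385,270]],.01))
go(.572,-.307,.042,-7)
```

```text
[[ 0.57275303 -0.30670055]] [[ 0.5568228  -0.30353129]
 [ 0.5896552  -0.30765633]] strainer [[ 0.62610068 -0.39738807]
 [ 0.66510163 -0.40378273]]
  rot [-0.001, -0.0, 0.002]
  rot [0.001, -0.001, -3.14]
slide [-0.0359, 0.0268, 0.1769] t 21.5 pos [ 0.54982713 -0.26826554  0.21893857] j6 -0.45 yaw -7
```

```bash
python3 -m creep '[{"slide":[-0.036,0.027,0.02],"rotation":[0,0,0],"jaw":0.25},{"slide":[-0.036,0.027,0.06],"rotation":[0,0,0],"jaw":0.25},{"slide":[-0.036,0.027,0.1],"rotation":[0,0,0],"jaw":0.25},{"slide":[-0.036,0.027,0.14],"rotation":[0,0,0],"jaw":0.25},{"slide":[-0.036,0.027,0.168],"rotation":[0,0,0],"jaw":0.25},{"slide":[-0.036,0.027,0.177],"rotation":[0,0,0],"jaw":0.25},{"slide":[-0.036,0.027,0.177],"rotation":[0,0,0],"jaw":-1},{"slide":[-0.036,0.027,0.177],"rotation":[0,0,0],"jaw":-1},{"slide":[-0.036,0.027,0.177],"rotation":[0,0,0],"jaw":-1},{"slide":[-0.036,0.027,0.177],"rotation":[0,0,0],"jaw":-1},{"slide":[-0.036,0.027,0.177],"rotation":[0,0,0],"jaw":-1}]' 40
python3 - <<'E'
from h import *
go(.589,.275,.15,-7)
E
```

```text
time: 22.6
ee_pos: [0.5729, -0.3092, 0.0438]
orientation: [0.749, 0.663, 0.0, 0.001]
ft_force: [0.1, 0.1, -1.0]
finger_gap: 0.392
grasp_force: 39.7
  rot [0.002, 0.001, 0.0]
  rot [-0.002, 0.003, -3.141]
slide [0.5817, -0.0549, -0.1069] t 22.6 pos [ 0.5729276  -0.30923821  0.04378543] j6 -0.48 yaw -7
```

```bash
python3 -m creep '[{"slide":[0,0,-0.02],"rotation":[0,0,0],"jaw":-1},{"slide":[0,0,-0.06],"rotation":[0,0,0],"jaw":-1},{"slide":[0,0,-0.1],"rotation":[0,0,0],"jaw":-1},{"slide":[0,0,-0.14],"rotation":[0,0,0],"jaw":-1},{"slide":[0,0,-0.17],"rotation":[0,0,0],"jaw":-1},{"slide":[0.03,-0.003,-0.17],"rotation":[0,0,0],"jaw":-1},{"slide":[0.075,-0.007,-0.17],"rotation":[0,0,0],"jaw":-1},{"slide":[0.12,-0.011,-0.17],"rotation":[0,0,0],"jaw":-1},{"slide":[0.165,-0.015,-0.17],"rotation":[0,0,0],"jaw":-1},{"slide":[0.21,-0.02,-0.17],"rotation":[0,0,0],"jaw":-1},{"slide":[0.24,-0.023,-0.17],"rotation":[0,0,0],"jaw":-1},{"slide":[0.25,-0.024,-0.17],"rotation":[0,0,0],"jaw":-1}]'
python3 -m creep '[{"slide":[0.03,-0.003,0],"rotation":[0,0,0],"jaw":-1},{"slide":[0.075,-0.007,0],"rotation":[0,0,0],"jaw":-1},{"slide":[0.12,-0.011,0],"rotation":[0,0,0],"jaw":-1},{"slide":[0.165,-0.015,0],"rotation":[0,0,0],"jaw":-1},{"slide":[0.21,-0.02,0],"rotation":[0,0,0],"jaw":-1},{"slide":[0.255,-0.024,0],"rotation":[0,0,0],"jaw":-1},{"slide":[0.295,-0.028,0],"rotation":[0,0,0],"jaw":-1},{"slide":[0.32,-0.03,0],"rotation":[0,0,0],"jaw":-1},{"slide":[0.331,-0.031,0],"rotation":[0,0,0],"jaw":-1},{"slide":[0.331,-0.031,0],"rotation":[0,0,0],"jaw":-1},{"slide":[0.331,-0.031,0],"rotation":[0,0,0],"jaw":-1}]'
python3 - <<'E'
from h import *
c=get_calibration("wrist");im=get_image("wrist");cv2.imwrite("pics/w11.png",im[:,:,::-1])
for t in("insert_large","insert_small"):
  for d in finder.trace("wrist",t)[:1]: print(t,np.round(np.hstack(mrect(d['pixels'],lambda p,z:wz(c,p,z),.02)),1))
get_image("wrist");go(.589,.275,.06,-7)
E
```

```text
time: 23.8
ee_pos: [0.5785, -0.0546, 0.2128]
orientation: [0.748, 0.664, 0.0, -0.0]
ft_force: [-0.4, -0.2, -0.6]
finger_gap: 0.392
grasp_force: 39.9
time: 24.9
ee_pos: [0.5885, 0.2732, 0.2122]
orientation: [0.749, 0.662, -0.0, 0.0]
ft_force: [-0.1, 0.8, -0.6]
finger_gap: 0.389
grasp_force: 39.9
insert_large [582.1 207.8  54.7  85.   83.7]
insert_small [590.3 275.7  85.4  84.4  82.6]
  rot [-0.0, 0.0, -0.002]
  rot [0.001, 0.0, 3.14]
slide [0.002, 0.0002, 0.1523] t 25.1 pos [0.58852956 0.2731006  0.2123379 ] j6 0.45 yaw -7
```

View pics/w11.png

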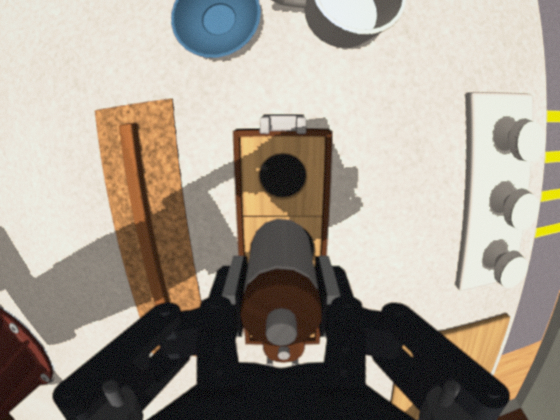

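The small canister hangs upright at (282,300), with its well at (282,175). Lowering it.

```bash
python3 -m creep '[{"slide":[0.002,0.001,0.03],"rotation":[0,0,0],"jaw":-1},{"slide":[0.002,0.001,0.07],"rotation":[0,0,0],"jaw":-1},{"slide":[0.002,0.001,0.11],"rotation":[0,0,0],"jaw":-1},{"slide":[0.002,0.001,0.14],"rotation":[0,0,0],"jaw":-1},{"slide":[0.002,0.001,0.154],"rotation":[0,0,0],"jaw":-1},{"slide":[0.002,0.001,0.159],"rotation":[0,0,0],"jaw":-1},{"slide":[0.002,0.001,0.159],"rotation":[0,0,0],"jaw":-1},{"slide":[0.002,0.001,0.159],"rotation":[0,0,0],"jaw":-1}]'
python3 -m creep '[{"slide":[0,0,0],"rotation":[0,0,0],"jaw":0.0},{"slide":[0,0,0],"rotation":[0,0,0],"jaw":0.2},{"slide":[0,0,0],"rotation":[0,0,0],"jaw":0.4},{"slide":[0,0,-0.03],"rotation":[0,0,0],"jaw":0.4},{"slide":[0,0,-0.08],"rotation":[0,0,0],"jaw":0.4},{"slide":[0,0,-0.13],"rotation":[0,0,0],"jaw":0.4},{"slide":[0,0,-0.18],"rotation":[0,0,0],"jaw":0.4},{"slide":[0,0,-0.18],"rotation":[0,0,0],"jaw":0.4}]'
python3 - <<'E'
from h import *
im=get_image("wrist");c=get_calibration("wrist");cv2.imwrite("pics/w12.png",im[:,:,::-1])
k=get_calibration("top");k['pose']=np.array(k['pose']);get_image("top")
for t,r,h,g in (("tumbler",.029,.09,[.589,-.17]),("square_tin",.026,.08,[.428,-.286])):
    for d in finder.boxes_of("top",t)[:1]:
        b=np.r_[d['rect'][:2],np.add(d['rect'][:2],d['rect'][2:])];f=least_squares(lambda p:cylbox(k,*p,r,0,h)-b,g);print(t,f.x)
E
```

```text
time: 25.9
ee_pos: [0.5913, 0.2768, 0.0552]
orientation: [0.749, 0.663, 0.002, 0.001]
ft_force: [-0.1, -0.3, -0.5]
finger_gap: 0.39
grasp_force: 40.0
time: 26.7
ee_pos: [0.595, 0.2785, 0.2449]
orientation: [0.749, 0.663, 0.009, 0.004]
ft_force: [0.5, 0.1, 1.3]
finger_gap: 0.698
grasp_force: 0.0
tumbler [ 0.59079281 -0.1657022 ]
square_tin [ 0.42926388 -0.2838111 ]
```

View pics/w12.png

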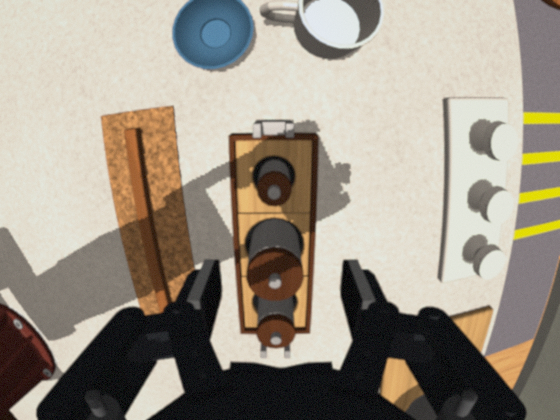

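All three stand in the caddy, with knobs at (274,191), (275,283) and (276,340). One numeric check before handing in.

Run:
```python
from h import *
im=get_image("wrist");c=get_calibration("wrist")
for p,z in (((274,191),.088),((275,283),.108),((276,340),.098)): print(wz(c,p,z).round(4))
k=get_calibration("scene");k['pose']=np.array(k['pose']);im=get_image("scene")
cv2.imwrite("pics/s2.png",cv2.resize(im[230:400,230:460,::-1],None,fx=3,fy=3,interpolation=cv2.INTER_CUBIC))
```

```text
[[0.5816 0.2784]]
[[0.5722 0.1964]]
[[0.5624 0.1153]]
```

View pics/s2.png

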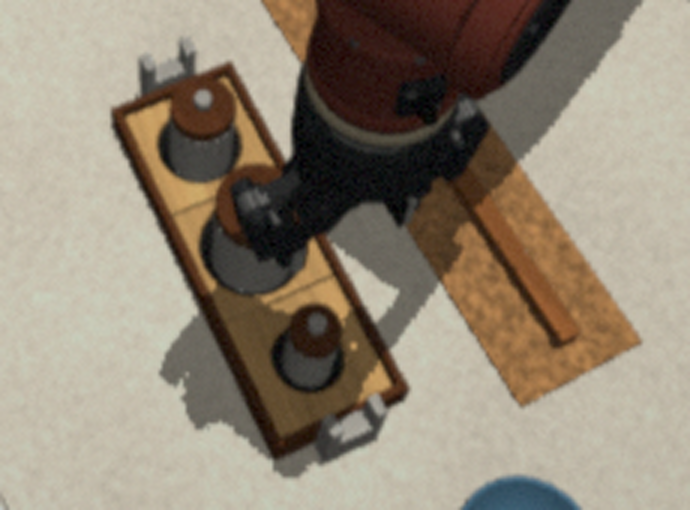

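The close scene view shows each canister inside its dark well, with a gap round it (8 mm clearance is less than the 10 mm tolerance). The rail lies along the mat. Handing in.

```bash
python3 -c "
from rig import order
print(order.hand_in())"
```

```text
the job is handed in; nothing more can be done
None
```

I handed the job in, but no verdict came back: the rail lies along the middle of the mat, the last pictures show all three canisters upright in their own wells, and the tin and tumbler stand where they were.

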